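# Bolt the sample chest shut

### The arm

A 6-joint arm with a two-finger parallel gripper is mounted at the origin on the work surface. World frame = base frame: x ahead of the robot, y to its left, z up, the work surface at z = 0. Lengths are in m, angles in rad, forces in N, time in s.
With the tool pointing down it reaches from about 0.25 to 0.775 m from the base axis. Payload 4 kg.
Tool frame: the origin (TCP) lies at the very end of the fingers, on their centre line; the grasp point (between the pads) lies 19 mm behind it; z points along the fingers, y is the direction in which the jaws open and shut (so a half turn about z gives the same grasp; the last joint's range is limited). The gripper opens to 94 mm and grips with 3 to 60 N. Pads are 16 mm wide; open, the fingers measure 119 mm over their backs; the gripper's body (75 mm by 177 mm) begins 78 mm behind the grasp point.
Start: joints at [1.145, 0.087, 1.371, -0, 1.684, -0.103], TCP at [0.174, 0.522, 0.206] pointing down, gripper open.
Joint ranges: [-3.1, 3.1], [-0.76, 2.03], [0.27, 2.55], [-1.08, 4.22], [0.17, 2.65], [-2.57, 2.57]. Speed limits (rad/s): [2.79, 2.79, 3.14, 3.14, 3.14, 3.14].

### API

Orientations are given as [roll, pitch, yaw] about the fixed x, y, z axes, in that order (R = Rz(yaw) Ry(pitch) Rx(roll)).
In Python, from bench import robot, cams, models gives the robot as it stands.
- The arm moves only by the tool step_arm, never from a script. Its argument "series" is a list of rows, each a list of 5 numbers: the gripper command: -1 is shut, 1 is fully open, values between are in proportion, then the shift along the tool's x, y, z in mm, then the turn about the tool's z in degrees. A call has 1 to 20 rows; each row is the pose to reach, as a shift and turn from the pose commanded when the call began, along the tool's axes at that moment; what a row does not reach only later rows make up. A row lasts 1/8 s, in which the tool goes at most 62.5 mm and 10.7 degrees, less where a joint would pass 70% of its speed; a pose out of reach is approached as far as the arm can. A call with a gripper value outside its range is refused whole. The fingers move at their own pace and stop on an object; the grip force is fixed at half the most. Time passes only in rows, so rows that repeat a pose let the fingers close. It gives the time, the measured TCP pose, the force and the opening at its end, in the units of the state.
- robot.get_obs(): the state, without advancing time (a new reading comes with each control period).
- cams.snapshot(name): name is "scene" or "top" or "wrist"; returns a dict with "pixels" (420x560x3 uint8, red, green, blue), "fov_y" (degrees; the focal length in pixels is half the picture's height over the tangent of half this angle, whatever the lens; pixels are square), "cx", "cy" (the principal point, pixels), "k1" (the pictures are not rectified: a ray, as slopes to the right and down, at radius r is drawn at 1 + k1 r^2 times it, then the intrinsics apply), "R" (3x3) and "t" (3): a world point X has camera coordinates R X + t. Camera axes: x right, y down, z forward; pixel columns grow to the right and rows downward; lengths in m; the calibration is good to about 2 mm. A picture is of the moment at which its call begins. There is no depth.
- robot.close_job(): hands the job in, once; it reports no verdict.
Trained networks look in a picture, given as the dict that the camera call returned (one of the last four; its "shot" number tells which), for a name from the list of things; names that differ only in an ending like _2 or _b are one class to them, and where a whole thing is asked for, a point or a joint stands for the part that bears it (a point fixed in the world has none). Each returns a list of dicts, best first, with "p" (0 to 1); they miss things now and then, are a little off and sometimes report something else, mostly with a low value. They report only what shows in the picture. A call takes as long as a camera call.
- models.find_in(picture, label): "position" ([x, y, z] in m, in world coordinates, good to about 4 mm: the middle of the surface that is visible of it).
- models.pinpoint(picture, label): "position" ([x, y, z] in m, in world coordinates, good to about 4 mm: a listed point, or the origin of a listed thing).
The state is a dict: "time": time; "joint_positions": joint angles; "qvel": joint speeds; "joint_torque": joint torques, N m; "tool_pos": TCP position; "ee_rot": TCP orientation; "wrist_force": force on the tool from outside, world axes, zero at the start; "wrist_torque": the same for the moment, N m; "width": finger opening in m.
Only numpy, scipy, OpenCV 4.12 (cv2) and the standard library are available. Lean on these libraries where they do the work, as an engineer would, in place of code of your own. Each camera call takes 0.05 s, during which the arm holds its last target. There are 200 camera calls.

### The job

The sample chest on the lab bench is shut but not bolted. Lift the bolt's handle, slide the bolt across through the staple, and turn the handle fully down into the notch of the spring strip; the strip has been re-adjusted, so feel for the notch and do not press the handle hard onto the strip. Leave the tube rack, the jar and the beaker where they stand, and let go of the bolt.

Things in the scene. Friction and masses are not known exactly. Their poses are not given: they have to be found in the camera images.
- chest: Grey steel chest with a white lid, 240 x 360 x 100 mm (x, y, z), fixed to the bench. Origin: centre of its underside; z up; x points away from the robot at yaw 0 (yaw up to 0.4 rad either way). The barrel bolt lies on its top: axis along chest y, at chest x -10 mm, z 130 mm.
- pivot (a point): Point on the bolt's axis where the handle is fixed; it travels with the bolt. Bolt drawn back: at x -10, y -40, z 130 mm of the chest. The bolt is a steel rod of 12 mm diameter, its tip 62 mm ahead (+y) of this point. It runs in two square steel loops, each 12 mm long and 26 mm wide, centred at chest y -62 and -90 mm, tops 43 mm over the lid.
- knob (a point): Centre of the black ball knob, 20 mm in diameter, on the end of the handle: 60 mm from the bolt's axis on a straight steel stem of 8 mm diameter. With the handle down the stem is level and the knob is on the robot's side (chest -x) of the bolt, 30 mm over the lid; turned up it swings over the bolt. The ball may be pinched along the bolt's axis and then pivots between the fingers.
- bolt (a joint): Travel of the bolt in m: 0 drawn back, growing as it slides to chest +y; hard stop at 0.090. It starts between 0 and 0.008. Sliding friction about 5 N.
- handle (a joint): Angle of the handle about the bolt's axis, rad: 0 fully down (level stem, hard stop), 1.57 straight up, stop at 1.7. It starts between 0 and 0.25 and stays where it is left (friction about 1 N at the knob). It slides over the strip's top only above about 0.5; the notch is 11 mm wide, 16 mm deep, its edges rounded 1.5 mm; the strip begins 36 mm before the notch's centre and ends 46 mm after it.
- keeper: Foot (16 x 50 x 6 mm) of the notched spring strip, screwed to the lid on the robot's side of the bolt; it carries the strip. Origin: centre of its underside, at x -38, y -8, z 100 mm of the chest. The strip yields downward like a spring, 6 N per mm, at most 6 mm; none sideways. More than 15 N on it bends it; a push on the knob weighs about twice as much on the strip.
- tube_rack: Loose blue block with small white tubes, 50 x 100 x 47 mm, standing on the lid behind the bolt; origin centre of its underside. Not to be disturbed.
- bottle: Loose amber jar with a black cap, 64 mm in diameter, 110 mm high, on the bench beside the chest; origin centre of its underside. Not to be disturbed.
- beaker: Loose glass beaker, 70 mm in diameter, 90 mm high, on the bench on the other side of the chest; origin centre of its underside. Not to be disturbed.
- staple_mid (a point): Centre of the staple, an equal square loop (12 mm long, top 43 mm over the lid) on the fixed part of the chest's top, at x -10, y +66, z 130 mm of the chest: the tip of the bolt enters it.
- strip_line (a point): Where the notch is if the strip is clamped mid-way: on the strip's top edge, 38 mm over the lid (8 mm above the bolt's axis), at x -38, y +24 mm of the chest. The strip is an upright comb 6 mm thick. It is clamped anywhere within 14 mm either way along y, which no pose shows: the notch's centre is at a bolt travel of 0.050 to 0.078 m.

How it is judged:
On the way, in this order (a step that is already met when the one before it is completed fails the run):
1. the handle is lifted above the strip while the bolt is still drawn back (value of joint handle above 0.35 rad and value of joint bolt below 0.03 m), for 0.1 s.
2. the bolt is slid across, into the staple (value of joint bolt above 0.045 m), for 0.1 s.
At the end, for the whole second after the job is handed in: The bolt is slid across (travel between 45 and 83 mm) and its handle lies down in the notch of the strip (within 0.12 rad of level); bolt and handle are at rest (value of joint bolt between 0.045 and 0.083 m and value of joint handle below 0.12 rad and velocity of joint bolt between -0.01 and 0.01 m/s and velocity of joint handle between -0.1 and 0.1 rad/s); the robot touches nothing.
It fails at once if the notched strip is loaded with more than 15 N (contact force between keeper and anything else above 15 N).
It fails at once if the tube rack, the jar or the beaker is shifted by more than 20 mm or tipped (distance of any of tube_rack, bottle, beaker from where it was at the start of the episode above 0.02 m or angle between any of tube_rack, bottle, beaker's own z axis and vertical above 0.3 rad).
It also fails if it takes over 61 s, if anything falls off the work surface, if the arm or the gripper's body presses on something with over 40 N, if the wrist force passes 120 N, or if a joint passes its speed limit or range.

## Working session

There is one attempt and no reset: what is moved stays moved. The work goes in short steps, Python scripts to look and compute and a tool call to move; the robot and the scene stay as the last step left them, time stands still between calls to the robot, and variables do not carry over. Pictures are saved under pics/ and viewed, about 8 in all and at most 12, crops included, and the job is handed in when it is done.

Besides the shell and the picture viewer there is one more tool, called after ">>>" by a JSON object that holds its "method" and its "body". step_arm: Moves the arm, as the interface text tells. Its arguments: {"type":"object","properties":{"series":{"type":"array","items":{"type":"array","items":{"type":"number"}}}},"required":["series"]}

```bash
mkdir -p pics; cat > h.py <<'E'
import numpy as np, cv2
from bench import robot, cams, models
def proj(s,X):
    c=s["R"]@np.asarray(X,float)+s["t"]; x,y=c[0]/c[2],c[1]/c[2]
    f=s["pixels"].shape[0]/2/np.tan(np.radians(s["fov_y"])/2); d=1+s["k1"]*(x*x+y*y)
    return np.array([s["cx"]+f*x*d,s["cy"]+f*y*d])
def save(s,n): cv2.imwrite(f"pics/{n}.png",cv2.cvtColor(s["pixels"],cv2.COLOR_RGB2BGR))
E
python3 - <<'E'
from h import *
np.set_printoptions(precision=4,suppress=True)
ims=[]
for n in("scene","top"):
    s=cams.snapshot(n); s["R"]=np.array(s["R"]);s["t"]=np.array(s["t"]); ims.append(s["pixels"])
    for l in("chest","pivot","knob","keeper","staple_mid","strip_line","tube_rack","bottle","beaker"):
        r=models.pinpoint(s,l)[:1]
        for q in r: print(n,l,np.round(q["position"],4),round(q["p"],2),proj(s,q["position"]).round())
    cv2.imwrite(f"pics/{n}0.png",s["pixels"][:,:,::-1])
o=robot.get_obs();print({k:np.round(v,3) for k,v in o.items()})
E
```

```text
scene chest [0.6266 0.0102 0.0007] 0.58 [274. 242.]
scene pivot [ 0.624  -0.0327  0.1299] 0.53 [265. 200.]
scene knob [ 0.5698 -0.0456  0.1433] 0.49 [281. 185.]
scene keeper [ 0.5898 -0.0099  0.0984] 0.55 [281. 208.]
scene staple_mid [0.6008 0.0669 0.1298] 0.92 [294. 221.]
scene strip_line [0.582  0.0227 0.1404] 0.9 [291. 204.]
scene tube_rack [ 0.7148 -0.0151  0.1005] 0.79 [238. 226.]
scene beaker [ 0.4573 -0.4197 -0.0002] 0.95 [252. 140.]
top chest [0.6281 0.0088 0.0033] 0.93 [280. 197.]
top pivot [ 0.6229 -0.0314  0.1313] 0.73 [294. 194.]
top knob [ 0.5646 -0.0463  0.1427] 0.44 [299. 214.]
top keeper [ 0.5897 -0.0064  0.0982] 0.48 [285. 206.]
top staple_mid [0.6001 0.0718 0.128 ] 0.91 [258. 201.]
top strip_line [0.5851 0.0237 0.1387] 0.67 [274. 207.]
top tube_rack [ 0.7128 -0.0179  0.1019] 0.91 [289. 165.]
top bottle [ 0.5156  0.4238 -0.0034] 0.82 [151. 230.]
{'time': np.float64(1.0), 'joint_positions': array([ 1.145,  0.087,  1.371,  0.   ,  1.684, -0.103]), 'qvel': array([ 0.001,  0.   ,  0.002,  0.001,  0.001, -0.   ]), 'joint_torque': array([ -0.001, -34.004, -30.261,   0.072,   0.024,  -0.   ]), 'tool_pos': array([0.174, 0.522, 0.206]), 'ee_rot': array([3.141, 0.   , 2.819]), 'wrist_force': array([ 0.189, -0.692,  0.191]), 'wrist_torque': array([-0.001, -0.001, -0.02 ]), 'width': np.float64(0.094)}
```

>>> {"method": "step_arm", "body": {"series": [[1, -553, -414, -34, -31], [1, -553, -414, -34, -31], [1, -553, -414, -34, -31], [1, -553, -414, -34, -31], [1, -553, -414, -34, -31], [1, -553, -414, -34, -31], [1, -553, -414, -34, -31], [1, -553, -414, -34, -31], [1, -553, -414, -34, -31], [1, -553, -414, -34, -31], [1, -553, -414, -34, -31], [1, -553, -414, -34, -31], [1, -553, -414, -34, -31], [1, -553, -414, -34, -31], [1, -553, -414, -34, -31]]}}

```text
time: 2.88
tool_pos: [0.567, -0.0448, 0.24]
ee_rot: [3.141, 0.001, -2.921]
wrist_force: [-0.3, 0.6, -0.2]
width: 0.0941
```

```bash
cat > fit.py <<'E'
from h import *
from scipy.optimize import least_squares
np.set_printoptions(precision=4,suppress=True)
M={"chest":(0,0,0),"keeper":(-.038,-.008,.1),"staple_mid":(-.01,.066,.13),"strip_line":(-.038,.024,.138)}
obs=[];pk=[]
for n in("scene","top","wrist"):
    s=cams.snapshot(n); save(s,n+"1")
    if n=="wrist": print("cam",-np.array(s["R"]).T@s["t"]); np.savez("w1.npz",**s)
    for l in list(M)+["pivot","knob"]:
        for q in models.pinpoint(s,l)[:1]:
            print(n,l,np.round(q["position"],4),round(q["p"],2))
            (obs if l in M else pk).append((l,np.array(q["position"]),q["p"]))
for l,p in [("chest",(.6266,.0102,.0007)),("keeper",(.5898,-.0099,.0984)),("staple_mid",(.6008,.0669,.1298)),("strip_line",(.582,.0227,.1404)),("chest",(.6281,.0088,.0033)),("keeper",(.5897,-.0064,.0982)),("staple_mid",(.6001,.0718,.128)),("strip_line",(.5851,.0237,.1387))]: obs.append((l,np.array(p),.8))
def T(v,m): c,s=np.cos(v[2]),np.sin(v[2]); return np.array([v[0]+c*m[0]-s*m[1],v[1]+s*m[0]+c*m[1],m[2]])
def res(v):
    r=[(T(v,M[l])-p)[:2]/.004 for l,p,w in obs]
    for l,p,w in pk: # chest x known for the pivot
        if l=="pivot": r.append([(np.cos(v[2])*(p[0]-v[0])+np.sin(v[2])*(p[1]-v[1])+.01)/.004,0])
    return np.ravel(r)
f=least_squares(res,[.627,.01,.22],loss="soft_l1"); v=f.x
print("chest x y yaw",v)
for l,p,w in pk:
    c,s_=np.cos(v[2]),np.sin(v[2]); d=p[:2]-v[:2]
    print(l,"in chest",c*d[0]+s_*d[1],-s_*d[0]+c*d[1],p[2])
o=robot.get_obs();print(o["time"],o["tool_pos"],o["ee_rot"],o["wrist_force"])
E
python3 fit.py
```

```text
scene chest [ 0.6264  0.0089 -0.0023] 0.62
scene keeper [ 0.5889 -0.0108  0.0983] 0.71
scene staple_mid [0.6028 0.0701 0.1286] 0.63
scene strip_line [0.5821 0.0218 0.1402] 0.75
scene knob [ 0.5706 -0.0459  0.1429] 0.58
top chest [0.6326 0.0075 0.0015] 0.73
top staple_mid [0.6013 0.0703 0.1264] 0.58
top strip_line [0.5811 0.0201 0.1376] 0.61
top pivot [ 0.5139  0.4257 -0.0029] 0.35
top knob [0.6043 0.0695 0.1266] 0.27
cam [ 0.4925 -0.0626  0.4182]
wrist chest [0.6262 0.0051 0.0044] 0.88
wrist keeper [ 0.5874 -0.0084  0.1036] 0.81
wrist staple_mid [0.6    0.0668 0.131 ] 0.58
wrist strip_line [0.584  0.0208 0.137 ] 0.69
wrist pivot [ 0.6268 -0.0309  0.1294] 0.95
wrist knob [ 0.5681 -0.0483  0.1397] 0.85
chest x y yaw [0.626  0.0078 0.2387]
knob in chest -0.06651719414161575 -0.03903421911208369 0.1429
pivot in chest -0.010087065335688608 0.43259814890663756 -0.0029
knob in chest -0.006483711370175605 0.06512350237956184 0.1266
pivot in chest -0.008364036501211598 -0.03774959603494883 0.1294
knob in chest -0.06951382943831963 -0.040774959442675306 0.1397
3.925 [ 0.5676 -0.0464  0.2395] [ 3.1415  0.     -2.9233] [ 0.0553  0.1614 -0.3722]
```

View pics/wrist1.png

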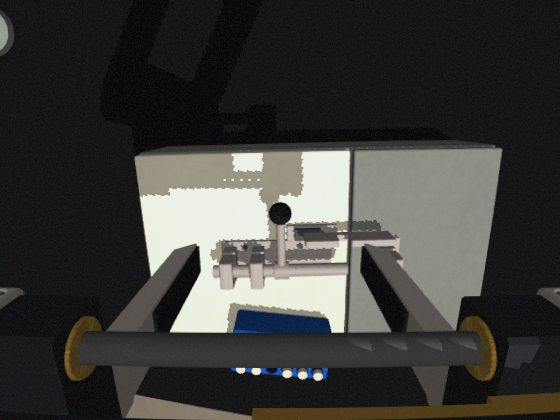

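```bash
cat > rect.py <<'E'
from h import *
import sys
def rect(s,v,z,x0,x1,y0,y1,k,name):
    c,sn=np.cos(v[2]),np.sin(v[2]); xs=np.arange(x0,x1,1/k)/1e3; ys=np.arange(y0,y1,1/k)/1e3
    Y,X=np.meshgrid(ys,xs)
    W=np.stack([v[0]+c*X-sn*Y,v[1]+sn*X+c*Y,np.full_like(X,z)],-1)
    C=W@np.array(s["R"]).T+s["t"]; a,b=C[...,0]/C[...,2],C[...,1]/C[...,2]
    f=420/2/np.tan(np.radians(s["fov_y"])/2); d=1+s["k1"]*(a*a+b*b)
    im=cv2.remap(s["pixels"],(s["cx"]+f*a*d).astype(np.float32),(s["cy"]+f*b*d).astype(np.float32),cv2.INTER_CUBIC)
    for t in range(int(np.ceil(y0/10)*10),int(y1),10): cv2.line(im,(int((t-y0)*k),0),(int((t-y0)*k),8 if t else 25),(255,0,0),1)
    cv2.imwrite(f"pics/{name}.png",im[:,:,::-1])
if __name__=="__main__":
    s=dict(np.load("w1.npz")); rect(s,[.626,.0078,.2387],.138,-80,0,-60,100,5,"r1")
E
python3 rect.py
```

```text
(no output)
```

View pics/r1.png

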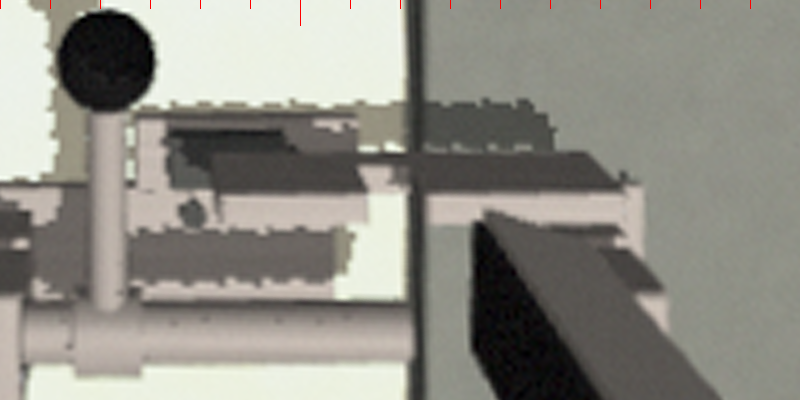

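>>> {"method": "step_arm", "body": {"series": [[0, 0, 0, 60, -1], [0, 0, 0, 90, -1], [0, 0, 0, 105, -1], [0, 0, 0, 118, -1], [0, 0, 0, 118, -1], [-1, 0, 0, 118, -1], [-1, 0, 0, 118, -1], [-1, 0, 0, 118, -1], [-1, 0, 0, 118, -1], [-1, 0, 0, 118, -1]]}}

```text
time: 5.18
tool_pos: [0.5679, -0.0466, 0.1218]
ee_rot: [-3.141, 0.001, -2.906]
wrist_force: [0.0, -0.9, 0.3]
width: 0.0183
```

```bash
python3 - <<'E'
from h import *
o=robot.get_obs();print(o["time"],o["tool_pos"],o["ee_rot"],o["wrist_force"],o["width"])
s=cams.snapshot("wrist");save(s,"w2")
for l in("knob","pivot"):print(l,models.pinpoint(s,l)[:1])
E
```

```text
5.175 [ 0.56794935 -0.04662553  0.12182838] [-3.14098126e+00  9.28785726e-04 -2.90596436e+00] [ 0.01731008 -0.87508074  0.26607974] 0.018328874956311796
knob [{'position': [0.5697, -0.0488, 0.1393], 'p': 0.97}]
pivot []
```

View pics/w2.png

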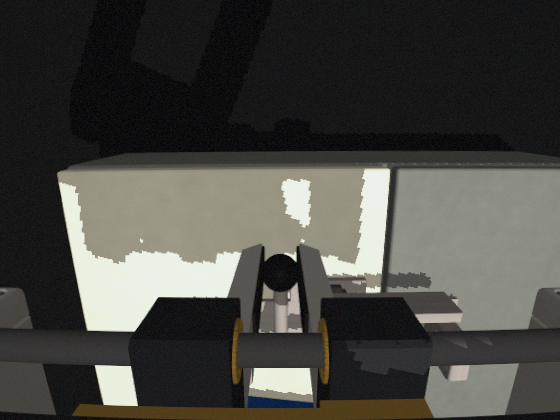

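>>> {"method": "step_arm", "body": {"series": [[-1, -1, 0, -5, 0], [-1, -3, 0, -10, 0], [-1, -5, 0, -16, 0], [-1, -8, 0, -21, 0], [-1, -11, 0, -26, 0], [-1, -15, 0, -31, 0], [-1, -15, 0, -31, 0], [-1, -15, 0, -31, 0]]}}

```text
time: 6.32
tool_pos: [0.5825, -0.0429, 0.1533]
ee_rot: [-3.141, 0.001, -2.906]
wrist_force: [-1.1, -2.3, 0.5]
width: 0.0183
```

```bash
python3 - <<'E'
from h import *
o=robot.get_obs();print(o["time"],o["tool_pos"],o["ee_rot"],o["wrist_force"],o["width"])
s=cams.snapshot("wrist");save(s,"w3")
for l in("knob","pivot"):print(l,models.pinpoint(s,l)[:1])
s=cams.snapshot("scene")
for l in("knob","pivot"):print(l,models.pinpoint(s,l)[:1])
E
```

```text
6.325 [ 0.58249013 -0.04292587  0.15333039] [-3.14114011e+00  1.23174270e-03 -2.90577866e+00] [-1.14386457 -2.2919464   0.49110121] 0.01826257102934329
knob [{'position': [0.5825, -0.0453, 0.1676], 'p': 0.83}]
pivot [{'position': [0.6271, -0.0321, 0.1336], 'p': 0.82}]
knob [{'position': [0.5822, -0.0408, 0.1695], 'p': 0.43}]
pivot [{'position': [0.6248, -0.036, 0.1296], 'p': 0.68}]
```

View pics/w3.png

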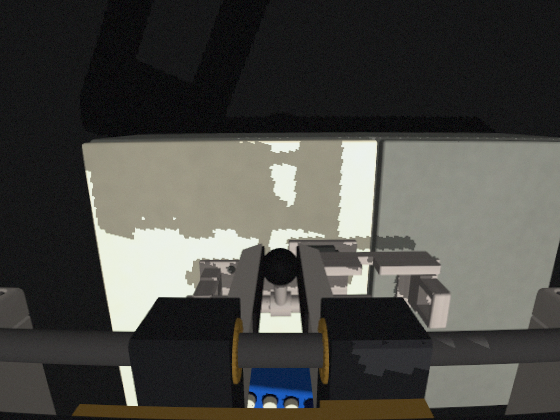

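```bash
python3 - <<'E'
from h import *
from rect import rect
s=cams.snapshot("wrist")
rect(s,[.626,.0078,.2370],.138,-70,-10,-30,100,6,"r2")
E
```

```text
(no output)
```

View pics/r2.png

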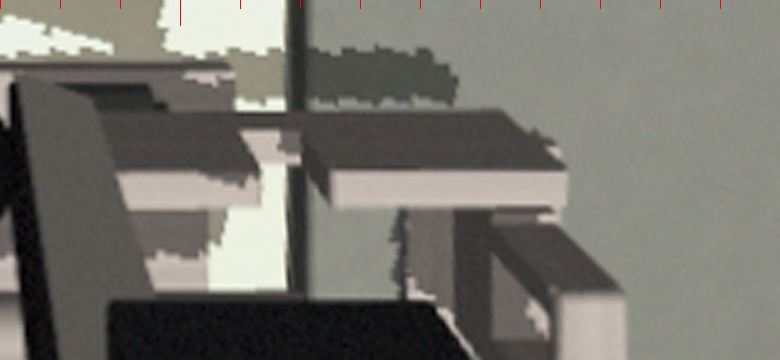

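>>> {"method": "step_arm", "body": {"series": [[-1, 0, 6, 0, 0], [-1, 0, 14, 0, 0], [-1, 0, 22, 0, 0], [-1, 0, 30, 0, 0], [-1, 0, 38, 0, 0], [-1, 0, 46, 0, 0], [-1, 0, 53, 0, 0], [-1, 0, 58, 0, 0], [-1, 0, 58, 0, 0], [-1, 0, 58, 0, 0]]}}

```text
time: 7.92
tool_pos: [0.5681, 0.013, 0.1527]
ee_rot: [-3.141, -0.001, -2.906]
wrist_force: [-2.7, -4.7, 1.3]
width: 0.0183
```

```bash
python3 - <<'E'
from h import *
from rect import rect
o=robot.get_obs();p=o["tool_pos"];print(o["time"],p,o["ee_rot"],o["wrist_force"],o["width"])
c,s_=np.cos(.2375),np.sin(.2375);d=p[:2]-[.626,.0078];print("tcp chest",c*d[0]+s_*d[1],-s_*d[0]+c*d[1])
s=cams.snapshot("wrist")
rect(s,[.626,.0078,.2370],.138,-90,20,-30,80,6,"r3")
for l in("knob","pivot"):print(l,models.pinpoint(s,l)[:1])
E
```

```text
7.925 [0.56814976 0.01298511 0.15270875] [-3.14081990e+00 -1.04744405e-03 -2.90612525e+00] [-2.70554988 -4.71671076  1.30329281] 0.018324558812154054
tcp chest -0.05500641388266355 0.018650186894947934
knob [{'position': [0.5721, 0.0089, 0.1659], 'p': 0.71}]
pivot [{'position': [0.6128, 0.0216, 0.1288], 'p': 0.84}]
```

View pics/r3.png

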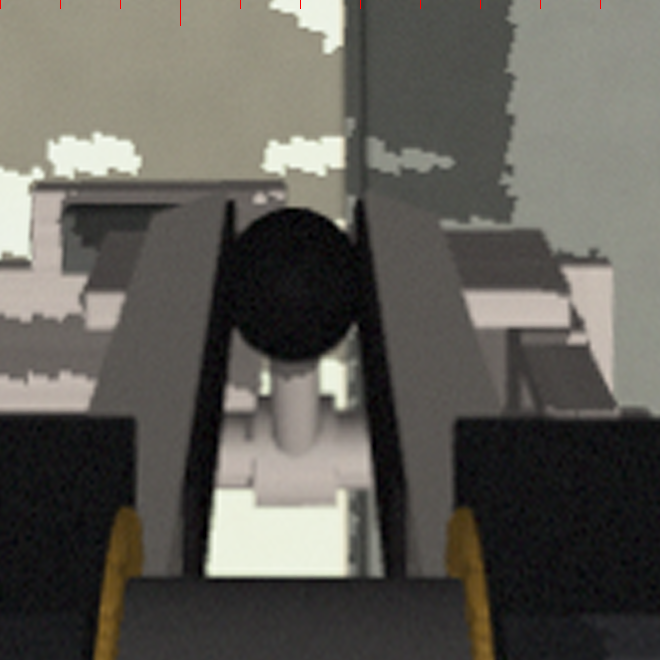

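>>> {"method": "step_arm", "body": {"series": [[-1, 4, 0, 5, 0], [-1, 7, 0, 9, 0], [-1, 9, 0, 13, 0], [-1, 9, 0, 13, 0], [-1, 9, 0, 13, 0]]}}

```text
time: 8.7
tool_pos: [0.5601, 0.0111, 0.1391]
ee_rot: [-3.141, 0.0, -2.906]
wrist_force: [0.0, -4.8, -0.2]
width: 0.0184
```

>>> {"method": "step_arm", "body": {"series": [[-1, 0.5, 0, 1, 0], [-1, 0.5, 0, 1, 0], [-1, 0.5, 0, 1, 0]]}}

```text
time: 9.07
tool_pos: [0.5599, 0.0111, 0.1386]
ee_rot: [-3.141, 0.001, -2.906]
wrist_force: [1.2, -5.6, 2.7]
width: 0.0185
```

>>> {"method": "step_arm", "body": {"series": [[-1, 0.5, 0, 1, 0], [-1, 0.5, 0, 1, 0], [-1, 0.5, 0, 1, 0]]}}

```text
time: 9.45
tool_pos: [0.5594, 0.0111, 0.1376]
ee_rot: [-3.141, 0.001, -2.906]
wrist_force: [0.8, -5.3, 1.4]
width: 0.0183
```

>>> {"method": "step_arm", "body": {"series": [[-1, 0.5, 0, 1, 0], [-1, 0.5, 0, 1, 0], [-1, 0.5, 0, 1, 0]]}}

```text
time: 9.82
tool_pos: [0.5588, 0.011, 0.1365]
ee_rot: [-3.141, 0.001, -2.906]
wrist_force: [1.8, -4.8, 1.3]
width: 0.0182
```

```bash
python3 - <<'E'
from h import *
F=[]
for i in range(4):
    cams.snapshot("wrist");F.append(robot.get_obs()["wrist_force"])
print(np.round(F,2),robot.get_obs()["tool_pos"])
E
```

```text
[[ 1.1  -3.89  2.76]
 [ 2.3  -4.4   1.96]
 [ 2.03 -4.56  2.09]
 [ 2.33 -4.23  1.56]] [0.55878846 0.01106038 0.13643775]
```

>>> {"method": "step_arm", "body": {"series": [[-1, 0.5, 0, 1, 0], [-1, 0.5, 0, 1, 0], [-1, 0.5, 0, 1, 0]]}}

```text
time: 10.4
tool_pos: [0.5582, 0.011, 0.1354]
ee_rot: [-3.142, 0.001, -2.906]
wrist_force: [2.3, -4.6, 2.5]
width: 0.0185
```

>>> {"method": "step_arm", "body": {"series": [[-1, 0.5, 0, 1, 0], [-1, 0.5, 0, 1, 0], [-1, 0.5, 0, 1, 0]]}}

```text
time: 10.78
tool_pos: [0.5576, 0.0109, 0.1343]
ee_rot: [3.142, 0.001, -2.906]
wrist_force: [2.0, -4.1, 2.8]
width: 0.0182
```

>>> {"method": "step_arm", "body": {"series": [[-1, 0, 0, 1, 0], [-1, 0, 0, 1, 0], [-1, 0, 0, 1, 0]]}}

```text
time: 11.15
tool_pos: [0.5572, 0.0108, 0.1332]
ee_rot: [3.141, -0.001, -2.906]
wrist_force: [-0.1, -4.3, 1.9]
width: 0.018
```

```bash
python3 - <<'E'
from h import *
F=[]
for i in range(4):
    s=cams.snapshot("wrist");F.append(robot.get_obs()["wrist_force"])
print(np.round(F,2),robot.get_obs()["tool_pos"])
im=s["pixels"][150:360,180:470,::-1]; cv2.imwrite("pics/w4.png",cv2.resize(im,None,fx=2.6,fy=2.6,interpolation=cv2.INTER_CUBIC))
E
```

```text
[[ 1.95 -5.46  1.93]
 [ 1.23 -4.68  1.48]
 [ 0.43 -5.29  2.16]
 [ 0.79 -5.14  1.2 ]] [0.55718418 0.01077127 0.13320726]
```

View pics/w4.png

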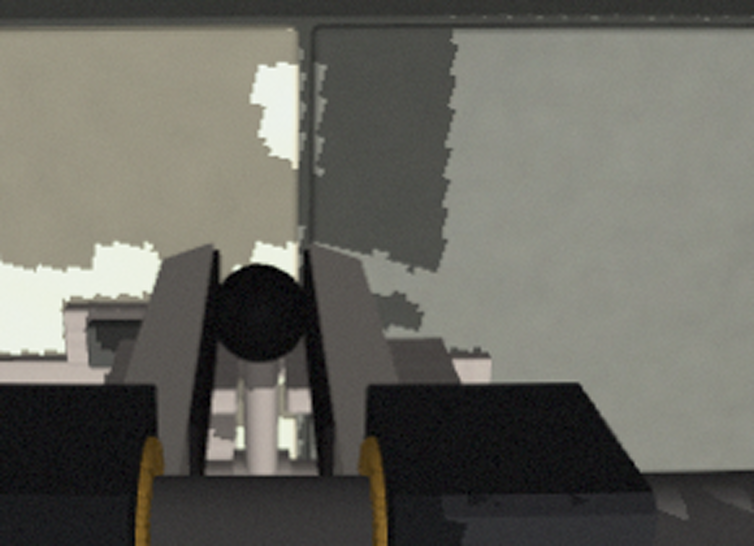

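>>> {"method": "step_arm", "body": {"series": [[-1, 0.5, 0, 1.5, 0], [-1, 1, 0, 3, 0], [-1, 1, 0, 3, 0], [-1, 1, 0, 3, 0]]}}

```text
time: 11.85
tool_pos: [0.5563, 0.0105, 0.1304]
ee_rot: [3.141, -0.0, -2.906]
wrist_force: [0.3, -4.5, 2.4]
width: 0.0181
```

>>> {"method": "step_arm", "body": {"series": [[-1, 0.5, 0, 1.5, 0], [-1, 1, 0, 3, 0], [-1, 1, 0, 3, 0], [-1, 1, 0, 3, 0]]}}

```text
time: 12.35
tool_pos: [0.5555, 0.0103, 0.1272]
ee_rot: [3.141, -0.0, -2.906]
wrist_force: [0.6, -5.4, 1.3]
width: 0.0186
```

>>> {"method": "step_arm", "body": {"series": [[-1, 0.5, 0, 2, 0], [-1, 1, 0, 4, 0], [-1, 1, 0, 6, 0], [-1, 1, 0, 6, 0], [-1, 1, 0, 6, 0]]}}

```text
time: 12.98
tool_pos: [0.5541, 0.01, 0.1209]
ee_rot: [3.141, -0.001, -2.906]
wrist_force: [-0.5, -5.9, 1.8]
width: 0.0185
```

>>> {"method": "step_arm", "body": {"series": [[-1, 0, 0, 2, 0], [-1, 0.5, 0, 4, 0], [-1, 0.5, 0, 6, 0], [-1, 0.5, 0, 6, 0], [-1, 0.5, 0, 6, 0]]}}

```text
time: 13.6
tool_pos: [0.5536, 0.0099, 0.1149]
ee_rot: [3.141, -0.001, -2.906]
wrist_force: [-0.1, -6.0, 1.2]
width: 0.0186
```

>>> {"method": "step_arm", "body": {"series": [[-1, 0, 0, 1, 0], [-1, 0, 0, 2, 0], [-1, 0, 0, 2, 0], [-1, 0, 0, 2, 0]]}}

```text
time: 14.1
tool_pos: [0.5536, 0.0099, 0.113]
ee_rot: [3.141, -0.001, -2.906]
wrist_force: [-0.5, -4.6, 2.3]
width: 0.0181
```

>>> {"method": "step_arm", "body": {"series": [[-1, 0, 0, 1, 0], [-1, 0, 0, 1, 0], [-1, 0, 0, 1, 0]]}}

```text
time: 14.48
tool_pos: [0.5535, 0.0099, 0.1119]
ee_rot: [3.141, -0.001, -2.906]
wrist_force: [-0.7, -5.1, 1.8]
width: 0.0183
```

>>> {"method": "step_arm", "body": {"series": [[-1, 0, 0, 1, 0], [-1, 0, 0, 1, 0], [-1, 0, 0, 1, 0]]}}

```text
time: 14.85
tool_pos: [0.5536, 0.0099, 0.1109]
ee_rot: [3.141, -0.001, -2.906]
wrist_force: [-0.7, -5.1, 1.7]
width: 0.0185
```

>>> {"method": "step_arm", "body": {"series": [[-1, 0, 0, 1, 0], [-1, 0, 0, 1, 0], [-1, 0, 0, 1, 0]]}}

```text
time: 15.22
tool_pos: [0.5536, 0.0099, 0.11]
ee_rot: [3.141, -0.001, -2.906]
wrist_force: [0.0, -4.8, 2.4]
width: 0.0183
```

```bash
python3 - <<'E'
from h import *
for n in("wrist","scene","top"):
    s=cams.snapshot(n)
    for l in("knob","pivot"):print(n,l,models.pinpoint(s,l)[:1])
    if n=="scene": cv2.imwrite("pics/s4.png",cv2.resize(s["pixels"][150:260,220:340,::-1],None,fx=5,fy=5,interpolation=cv2.INTER_CUBIC))
print(robot.get_obs()["wrist_force"],robot.get_obs()["tool_pos"])
E
```

```text
wrist knob []
wrist pivot [{'position': [0.6155, 0.0212, 0.1317], 'p': 0.79}]
scene knob [{'position': [0.5545, 0.0107, 0.1355], 'p': 0.61}]
scene pivot [{'position': [0.6107, 0.0232, 0.1296], 'p': 0.58}]
top knob []
top pivot []
[-0.40607735 -4.73152739  2.53097908] [0.55355841 0.00987014 0.10997292]
```

View pics/s4.png

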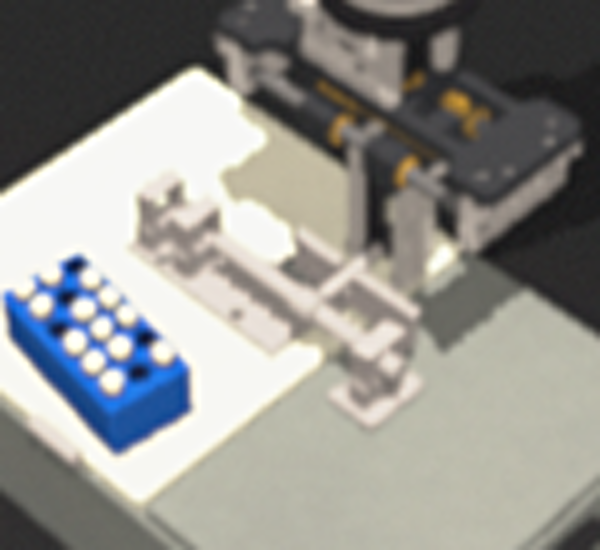

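>>> {"method": "step_arm", "body": {"series": [[-1, 0, 0, 1, 0], [-1, 0, 0, 1, 0], [-1, 0, 0, 1, 0]]}}

```text
time: 16.05
tool_pos: [0.5536, 0.0099, 0.109]
ee_rot: [3.141, -0.001, -2.906]
wrist_force: [-0.5, -5.3, 1.5]
width: 0.0185
```

>>> {"method": "step_arm", "body": {"series": [[-1, 0, 0, 1, 0], [-1, 0, 0, 1, 0], [-1, 0, 0, 1, 0]]}}

```text
time: 16.42
tool_pos: [0.5536, 0.0099, 0.108]
ee_rot: [3.141, -0.001, -2.906]
wrist_force: [-0.4, -5.3, 1.1]
width: 0.0181
```

>>> {"method": "step_arm", "body": {"series": [[-1, 0, 0, 1, 0], [-1, 0, 0, 1, 0], [-1, 0, 0, 1, 0]]}}

```text
time: 16.8
tool_pos: [0.5537, 0.0099, 0.1071]
ee_rot: [3.141, -0.001, -2.906]
wrist_force: [-0.6, -5.2, 1.4]
width: 0.0183
```

>>> {"method": "step_arm", "body": {"series": [[-1, 0, 0, 1, 0], [-1, 0, 0, 1, 0], [-1, 0, 0, 1, 0]]}}

```text
time: 17.18
tool_pos: [0.5537, 0.01, 0.106]
ee_rot: [3.141, -0.001, -2.906]
wrist_force: [-1.0, -5.0, 1.5]
width: 0.0181
```

```bash
python3 - <<'E'
from h import *
for n in("wrist","scene","wrist","scene"):
    s=cams.snapshot(n)
    for l in("knob","pivot"):print(n,l,models.pinpoint(s,l)[:1])
    if n=="wrist": cv2.imwrite("pics/w5.png",cv2.resize(s["pixels"][150:360,180:470,::-1],None,fx=2.6,fy=2.6,interpolation=cv2.INTER_CUBIC))
print(robot.get_obs()["wrist_force"],robot.get_obs()["tool_pos"])
E
```

```text
wrist knob [{'position': [0.5564, 0.0066, 0.1313], 'p': 0.62}]
wrist pivot [{'position': [0.6146, 0.0241, 0.1302], 'p': 0.87}]
scene knob [{'position': [0.5542, 0.0102, 0.1298], 'p': 0.48}]
scene pivot [{'position': [0.6118, 0.0254, 0.1302], 'p': 0.59}]
wrist knob [{'position': [0.5559, 0.0089, 0.1321], 'p': 0.61}]
wrist pivot [{'position': [0.6142, 0.0225, 0.1316], 'p': 0.59}]
scene knob [{'position': [0.5563, 0.0092, 0.1309], 'p': 0.69}]
scene pivot [{'position': [0.6103, 0.0219, 0.1269], 'p': 0.7}]
[ 0.22213409 -5.30278973  1.50252007] [0.55373711 0.00997677 0.10604927]
```

View pics/w5.png

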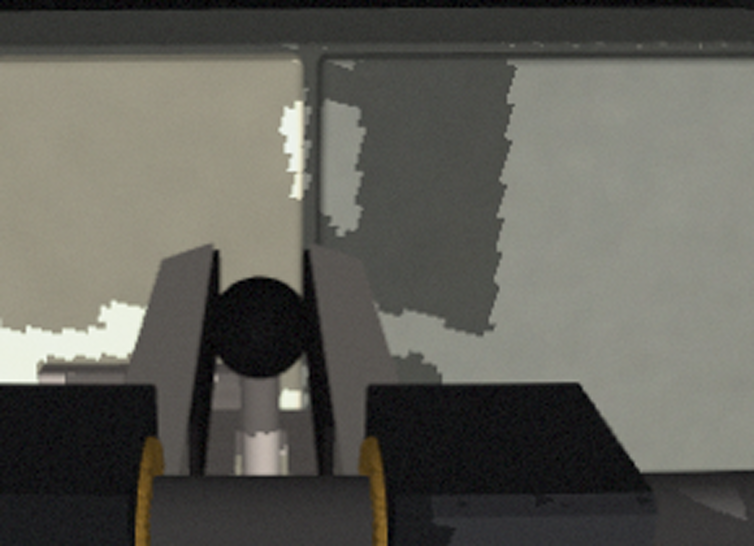

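>>> {"method": "step_arm", "body": {"series": [[-1, 0, 0, 1, 0], [-1, 0, 0, 1, 0], [-1, 0, 0, 1, 0]]}}

```text
time: 18.15
tool_pos: [0.5538, 0.0099, 0.1052]
ee_rot: [3.141, -0.001, -2.906]
wrist_force: [-0.5, -5.1, 1.0]
width: 0.0185
```

>>> {"method": "step_arm", "body": {"series": [[-1, 0, 0, 1, 0], [-1, 0, 0, 1, 0], [-1, 0, 0, 1, 0]]}}

```text
time: 18.52
tool_pos: [0.5538, 0.0099, 0.105]
ee_rot: [-3.142, -0.0, -2.906]
wrist_force: [-3.5, -5.1, 4.1]
width: 0.0178
```

>>> {"method": "step_arm", "body": {"series": [[0, 0, 0, -1, 0], [0, 0, 0, -1, 0], [0, 0, 0, -1, 0], [0, 0, 0, -1, 0], [0, 0, 0, -1, 0], [0, 0, 0, -1, 0], [0, 0, 0, -15, 0], [0, 0, 0, -40, 0], [0, 0, 0, -90, 0], [0, 0, 0, -130, 0], [0, 0, 0, -130, 0], [0, 0, 0, -130, 0]]}}

```text
time: 20.02
tool_pos: [0.5538, 0.01, 0.2341]
ee_rot: [3.141, -0.0, -2.906]
wrist_force: [-0.3, 0.3, -0.4]
width: 0.0473
```

```bash
python3 - <<'E'
from h import *
from rect import rect
for n in("wrist","scene","wrist"):
    s=cams.snapshot(n)
    for l in("knob","pivot","tube_rack"):print(n,l,models.pinpoint(s,l)[:1])
rect(s,[.626,.0078,.2370],.130,-90,30,-60,80,5,"r4")
print(robot.get_obs()["wrist_force"],robot.get_obs()["tool_pos"],robot.get_obs()["width"])
E
```

```text
wrist knob [{'position': [0.5557, 0.0068, 0.1286], 'p': 0.97}]
wrist pivot [{'position': [0.6153, 0.0275, 0.1305], 'p': 0.81}]
wrist tube_rack [{'position': [0.7079, -0.01, 0.1044], 'p': 0.85}]
scene knob [{'position': [0.553, 0.0112, 0.1298], 'p': 0.64}]
scene pivot [{'position': [0.6099, 0.0236, 0.1282], 'p': 0.52}]
scene tube_rack [{'position': [0.7134, -0.0135, 0.1016], 'p': 0.81}]
wrist knob [{'position': [0.5536, 0.0058, 0.1294], 'p': 0.77}]
wrist pivot [{'position': [0.6138, 0.0231, 0.1291], 'p': 0.77}]
wrist tube_rack [{'position': [0.7115, -0.0103, 0.1042], 'p': 0.82}]
[-0.32290178  0.12844364  0.38165419] [0.55403794 0.009957   0.23440413] 0.04740687356334242
```

View pics/r4.png

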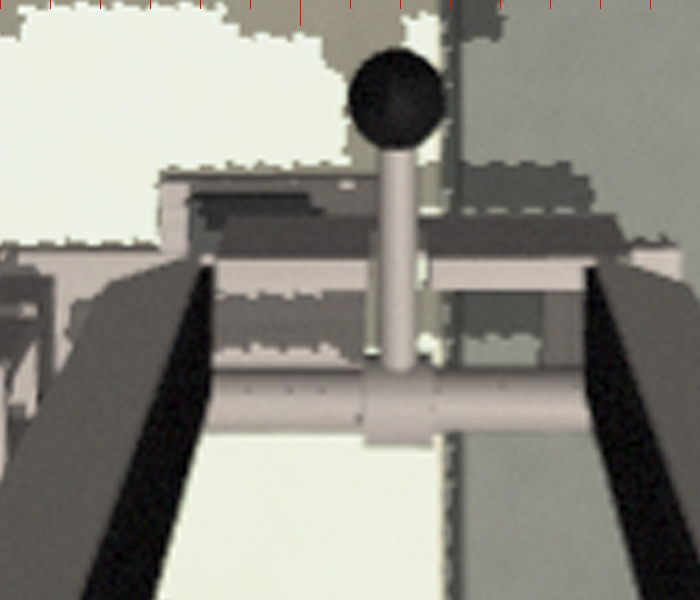

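Knob at (396,98) and stem at x≈397, lying level in the notch between the strip halves (371 to 425). The gripper is clear and touching nothing.

```bash
python3 -c "
from bench import robot
print(robot.close_job())"
```

```text
the job is handed in; nothing more can be done
None
```

I lifted the handle to about 0.75 rad, slid the bolt about 58 mm across into the staple, and lowered the handle into the notch until it met its hard stop. I then let go, raised the gripper clear and handed the job in at about 20 s of the 61 s allowed.

**Last checks:**
- **Handle:** the network put the knob at z 0.129–0.130 m, which is level with the bolt. The final picture shows the stem lying between the two halves of the strip.
- **Bolt:** it stands at about 59 mm of travel, inside the 45–83 mm window.
- **Forces:** about 2 N upward at the wrist while lowering and 4 N at the hard stop. I never felt the stem press on the strip. A sideways reading of about 5 N, about the bolt's friction, lasted until I let go. After that the wrist read about zero.
- **Loose items:** the tube rack reads within about 9 mm of its first position, with readings a few mm apart. I did not look at the jar and beaker again, but the arm never came near them.

**One disagreement:** the handle stopped with the fingertips about 8 mm lower than I expected from the grasp. The ball therefore sat differently in the fingers than first estimated, or slipped a little. The network readings and the felt stop agree that the handle is level.

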